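# Show the phone's code to the uncovered reader

## Task

Draw the phone upright out of its slot in the charging dock, turn it and hold it up in front of the code reader that is not under the dust hood: the code on its screen facing the slanted window, centred on it and parallel to it, about 9 cm (a hand's breadth) away. Finish while still holding the phone there, raised and steady in the gripper, touching neither readers nor anything else. Leave the hood and the other things on the desk where they are.

Things in the scene. Friction and masses are not known exactly. Their poses are not given: they have to be found in the camera images.
- phone: Dark phone in a rubber case, 10 mm thick (its x), 74 mm wide (its y), 150 mm tall (its z), about 0.2 kg, stiff. Origin: centre of its lower edge. Starts upright in one of the two slots of the dock (which one changes), about 112 mm of it above the dock's walls; it may lean a few degrees in the slot. The screen with the black-and-white code is on its -x face, which at the start looks roughly towards the robot.
- code (a point): Centre of the 56 mm square code on the screen, on the phone's -x face, 80 mm above its lower edge (70 mm below its upper edge); same axes as the phone.
- dock: White charging dock fixed to the desk, 116 (x) x 100 (y) x 50 mm high; origin: centre of its underside. Two slots 70 mm apart at x = -35 and x = +35 mm in its frame, each 14 mm (x) x 80 mm (y), open at the top, their floor 12 mm above the desk and 38 mm deep. One holds the phone, the other a much shorter power bank (85 mm tall, its top 97 mm above the desk).
- station: Black rubber mat fixed to the desk, 150 (x) x 400 (y) x 6 mm, carrying two identical white code readers at y = +130 mm (left) and y = -130 mm (right) in its frame, each about 80 x 88 mm and 125 mm high; origin: centre of its underside.
- window_left: Window of the left reader, dark, 62 x 66 mm, fixed. Origin: centre of its face, 92 mm above the desk. Its z axis points straight out of the window: away from the robot and upward, 50 degrees from vertical. Its x axis runs down the slope of the face, its y axis is level.
- window_right: Window of the right reader, same size and axes as the left one.
- hood: Grey rigid dust hood, 104 x 104 mm, 122 mm high with a small wire loop on top to 137 mm, fixed to the mat over one of the two readers and hiding it whole; which one changes. Origin: centre of its underside, within 20 mm of the covered window's centre seen from above.
- power_bank: Bystander, to be left alone: white power bank 10 x 68 x 85 mm standing in the dock's other slot. Origin: centre of its underside.
- tape: Bystander, to be left alone: clear roll of tape lying on the mat between the readers, 68 mm across, 24 high. Origin: centre of its underside.
- mouse: Bystander, to be left alone: black computer mouse, about 100 x 58 x 34 mm. Origin: centre of its underside.
- stapler: Bystander, to be left alone: stapler 130 x 32 x 54 mm. Origin: centre of its underside.
- jar: Bystander, to be left alone: small specimen jar, 48 mm across, 58 high. Origin: centre of its underside.
- carton: Bystander, to be left alone: cardboard carton 60 x 130 x 70 mm. Origin: centre of its underside.
There are look-alikes about, which are no part of the job. Of the things that look like the phone, the smallest one is meant.

How it is judged:
By the outcome, as a careful person would: the job done as asked, in the order asked, and still so for the second after the job is handed in, while the arm keeps its last pose, push and grip.
It also fails if it takes over 40 s, if anything falls off the work surface, if the arm or the gripper's body presses on something with over 40 N, if the wrist force passes 120 N, or if a joint passes its speed limit or range.

## Robot

A 7-joint arm with a two-finger parallel gripper is mounted at the origin on the work surface. World frame = base frame: x ahead of the robot, y to its left, z up, the work surface at z = 0. Lengths are in m, angles in rad, forces in N, time in s.
With the tool pointing down it reaches from about 0.425 to 0.875 m from the base axis. Payload 4.7 kg.
Tool frame: the origin (TCP) lies midway between the tips of the shut fingers; the grasp point (between the pads) lies 19 mm behind it; z points along the fingers, y is the line along which they close (so a half turn about z gives the same grasp; the last joint's range is limited). The gripper opens to 85 mm and grips with 20 to 120 N. Pads are 22 mm wide; open, the fingers measure 114 mm over their backs; the gripper's body (76 mm by 85 mm) begins 54 mm behind the grasp point. The pads swing forward as they close: fully open they stand 13 mm farther back than shut.
Start: joints at [1.32, 0.321, -0.07, 1.45, 0.023, 1.371, -0.057], TCP at [0.17, -0.627, 0.231] pointing down, gripper open.
Joint ranges: [-2.86, 2.86], [-0.3, 2.09], [-1.38, 1.24], [0.06, 2.45], [-1.56, 4.7], [0.09, 2.05], [-2.69, 2.69]. Speed limits (rad/s): [2.57, 2.57, 3.14, 3.14, 3.14, 3.14, 3.14].

## Interface

Orientations are given as a rotation vector (axis times angle).
In Python, from cell import robot, cams, ticket gives the robot as it stands.
- The arm moves only by the tool step_arm, never from a script. Its argument "plan" is a list of rows, each an object with "dp": the shift along the tool's x, y, z in m, a list of three; "delta_rot": the turn, a rotation vector about the tool's x, y, z in rad, a list of three. In form: [{"dp": [tx, ty, tz], "delta_rot": [rx, ry, rz]}, ...]. A call has exactly 10 rows; each row is the pose to reach, as a shift and turn from the pose commanded when the call began, along the tool's axes at that moment; what a row does not reach only later rows make up. A row lasts 1/12 s, in which the tool goes at most 41.7 mm and 7.16 degrees, less where a joint would pass 70% of its speed; a pose out of reach is approached as far as the arm can. A call with a gripper value outside its range is refused whole. "gripper" is the finger opening in m, from 0 to 0.0854, set as the call begins (left out, the last holds). The fingers move at their own pace and stop on an object; the grip force is fixed at half the most. Time passes only in rows, so rows that repeat a pose let the fingers close, or fill a call up. It gives the time, the measured TCP pose, the force, the opening and the grip force at its end, in the units of the state.
- robot.read_state(): the state, without advancing time (a new reading comes with each control period).
- cams.camera(name): name is "side" or "top"; returns a dict with "color" (384x512x3 uint8, red, green, blue), "z_map" (384x512 float32, m along the optical axis (not along the pixel's ray), 0 where there is no reading), "mtx" (3x3 intrinsics, pixels), "view" (4x4, takes a point from world to camera coordinates). Camera axes: x right, y up, looking along -z (the intrinsics and any distortion apply to the point x, -y, -z); pixel columns grow to the right and rows downward; lengths in m; the calibration is good to about 2 mm. A picture is of the moment at which its call begins.
- ticket.job_done(): hands the job in; it is judged then, once.
The state is a dict: "clock": time; "q": joint angles; "dq": joint speeds; "tau": joint torques, N m; "position": TCP position; "orientation": TCP orientation; "contact_force": force on the tool from outside, world axes, zero at the start; "torque": the same for the moment, N m; "gripper_width": finger opening in m; "finger_force": force on a finger pad.
Only numpy, scipy, OpenCV 4.12 (cv2) and the standard library are available. Lean on these libraries where they do the work, as an engineer would, in place of code of your own. Each camera call takes 0.05 s, during which the arm holds its last target. There are 200 camera calls.

## Working session

There is one attempt and no reset: what is moved stays moved. The work goes in short steps, Python scripts to look and compute and a tool call to move; the robot and the scene stay as the last step left them, time stands still between calls to the robot, and variables do not carry over. Pictures are saved under pics/ and viewed, at most 10 in all, crops included, and the job is handed in when it is done.

Besides the shell and the picture viewer there is one more tool, called after ">>>" by a JSON object that holds its "api" and its "payload", one argument or row to a line. step_arm: Moves the arm, as the interface text tells. Its arguments: {"type":"object","properties":{"plan":{"type":"array"},"gripper":{"type":"number"}},"required":["plan"]}

```bash
ls; mkdir -p pics
python3 - <<'E'
from cell import robot,cams
import cv2,numpy as np
s=robot.read_state();print(s['clock'],s['position'],s['orientation'])
for n in('side','top'):
    c=cams.camera(n);cv2.imwrite(f'pics/{n}0.png',c['color'][:,:,::-1]);np.savez(f'{n}0.npz',**c)
    print(n,c['mtx'],c['view'],(c['z_map']>0).mean(),c.keys())
E
```

```text
pics
0.0 [ 0.16995809 -0.62683303  0.2302108 ] [-3.11221076e+00 -4.14606589e-01  5.10632063e-04]
side [[446.42902413   0.         251.9261221 ]
 [  0.         446.42902413 194.35083479]
 [  0.           0.           1.        ]] [[ 0.95596642 -0.29328096  0.01069968 -0.51264089]
 [ 0.19242154  0.65390363  0.73169939 -0.17480829]
 [-0.22159006 -0.69742119  0.68154349 -0.9111239 ]
 [ 0.          0.          0.          1.        ]] 0.996063232421875 dict_keys(['color', 'z_map', 'mtx', 'view'])
top [[446.54195064   0.         255.5199637 ]
 [  0.         446.54195064 197.20124034]
 [  0.           0.           1.        ]] [[ 0.02651488 -0.99918174  0.0305421  -0.0349733 ]
 [ 0.9974678   0.02846164  0.06517613 -0.53775615]
 [-0.06599208  0.02873662  0.99740626 -1.03928718]
 [ 0.          0.          0.          1.        ]] 0.9959462483723959 dict_keys(['color', 'z_map', 'mtx', 'view'])
```

View pics/side0.png

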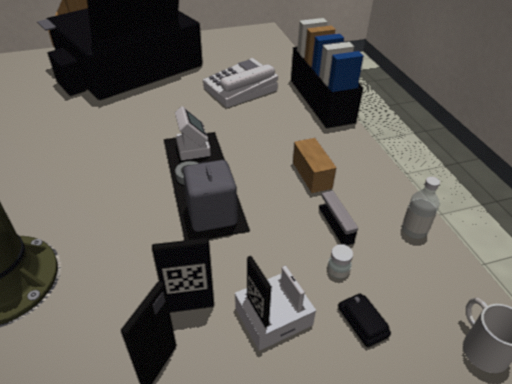

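View pics/top0.png

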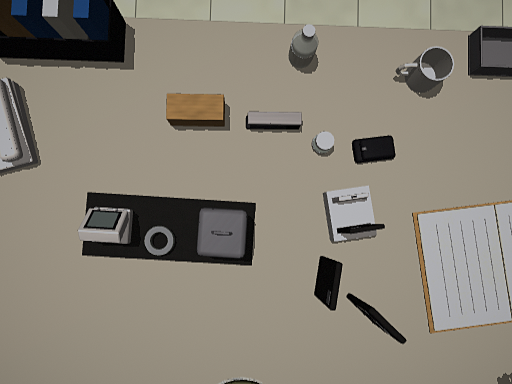

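The reader to use is the left one: the side view shows it at about (193,135) and the top view at (106,224). The hood covers the right one at (222,233). The phone is in the dock's near slot, top view (360,228), side view (258,292). Two larger look-alikes stand nearer the robot. Next I'll measure them.

```bash
cat > h.py <<'E'
import numpy as np,cv2
def cloud(c):
    K,V,z=c['mtx'],c['view'],c['z_map']
    v,u=np.mgrid[:z.shape[0],:z.shape[1]]
    P=np.stack([(u-K[0,2])/K[0,0]*z,-(v-K[1,2])/K[1,1]*z,-z],-1)
    W=(P-V[:3,3])@V[:3,:3]
    W[z==0]=np.nan
    return W
def proj(c,p):
    q=np.atleast_2d(p)@c['view'][:3,:3].T+c['view'][:3,3]
    K=c['mtx']
    return np.c_[K[0,0]*q[:,0]/-q[:,2]+K[0,2],K[1,1]*q[:,1]/q[:,2]+K[1,2]] if 0 else np.c_[K[0,0]*q[:,0]/-q[:,2]+K[0,2],-K[1,1]*q[:,1]/-q[:,2]+K[1,2]]
def plane(P,it=5,tol=.004):
    m=np.ones(len(P),bool)
    for _ in range(it):
        c=np.median(P[m],0) if _==0 else P[m].mean(0)
        n=np.linalg.svd(P[m]-c,full_matrices=False)[2][2]
        m=abs((P-c)@n)<tol
    return c,n,m
E
python3 - <<'E'
from h import *
np.set_printoptions(precision=4,suppress=True)
T=dict(np.load('top0.npz'));S=dict(np.load('side0.npz'))
WT,WS=cloud(T),cloud(S)
print('desk z top',np.nanmedian(WT[280:300,100:200,2]),'side',np.nanmedian(WS[200:260,80:130,2]))
for n,W,(u0,v0,u1,v1) in(('dockT',WT,(318,180,392,250)),('readerT',WT,(75,200,140,250)),('readerS',WS,(170,105,215,160)),('dockS',WS,(230,255,318,348))):
    P=W[v0:v1,u0:u1].reshape(-1,3);P=P[np.isfinite(P).all(1)]
    h=np.histogram(P[:,2],np.arange(-.005,.2,.01));print(n,h[0])
# mat & hood corners top
col=T['color'].astype(int)
def rect(W,m):
    P=W[m];P=P[np.isfinite(P).all(1)];r=cv2.minAreaRect(P[:,:2].astype(np.float32));return r,np.median(P[:,2])
v,u=np.mgrid[:384,:512]
z=WT[...,2]
m=(u>318)&(u<392)&(v>180)&(v<250)&(abs(z-.05)<.006)
print('dock top',rect(WT,m))
m=(u>318)&(u<392)&(v>180)&(v<250)&(z>.125)
print('phone top',rect(WT,m),m.sum())
m=(u>318)&(u<392)&(v>180)&(v<250)&(z>.08)&(z<.11)&(v<210)
print('pb top',rect(WT,m),m.sum())
m=(u>190)&(u<255)&(v>200)&(v<260)&(z>.11)
print('hood',rect(WT,m))
# reader window: dark in top image
d=(col.max(-1)<110)&(u>82)&(u<130)&(v>205)&(v<232)&(z>.05)
P=WT[d];c,n,k=plane(P);print('win dark T',c,n*np.sign(n[2]),k.sum(),len(P),np.degrees(np.arccos(abs(n[2]))))
mm=(col.max(-1)<60)&(u>75)&(u<260)&(v>185)&(v<270)&(z<.02);print('mat',rect(WT,mm))
cv2.imwrite('pics/crop1.png',np.hstack([cv2.resize(T['color'][195:255,70:145,::-1],(400,320),interpolation=2),cv2.resize(S['color'][250:350,225:325,::-1],(320,320),interpolation=2)]))
E
```

```text
desk z top 9.62679571463453e-06 side 5.075620335545036e-05
dockT [2737   94   55   52   71 1678   20   17   17   51  114   12    8   11
    8   19  179    3    0    0]
readerT [733 819  36 120  98   5  36 149 153 181 198 378 328   0   0   0   0   0
   0   0]
readerS [844 389  90 146 191  54  73  93  94  89  99 185 115   0   0   0   0   0
   0   0]
dockS [3768  196  229  224  270 1881  142  161  163  179  226   89   88   89
   92   95  262    0    0    0]
dock top (((0.5057839155197144, -0.2406020164489746), (0.11596062034368515, 0.10162921994924545), 9.898530960083008), np.float64(0.05010886954498545))
phone top (((0.47101807594299316, -0.24602076411247253), (0.011040598154067993, 0.074062779545784), 9.752825736999512), np.float64(0.16110457706210257)) 220
pb top (((0.5405450463294983, -0.23299714922904968), (0.009951503947377205, 0.06710777431726456), 10.058293342590332), np.float64(0.09619865651860068)) 147
hood (((0.45404666662216187, 0.052861329168081284), (0.10377300530672073, 0.10398402065038681), 87.90473937988281), np.float64(0.12728509999550963))
win dark T [0.476  0.3111 0.093 ] [ 0.7694 -0.0339  0.6379] 609 682 50.36412261282843
mat (((0.4596198797225952, 0.18219196796417236), (0.40067362785339355, 0.14779166877269745), 87.95298767089844), np.float64(0.005953579365787822))
```

View pics/crop1.png

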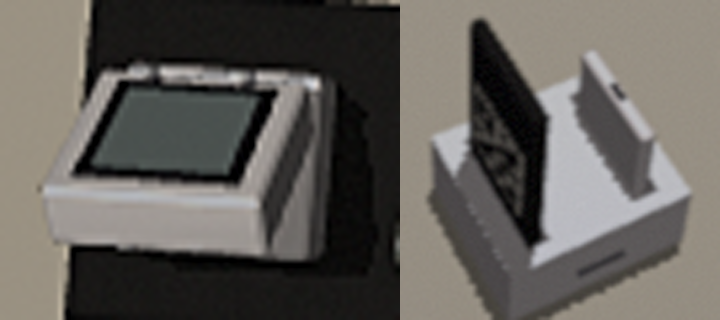

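Run:
```python
from h import *
from scipy.spatial.transform import Rotation as R
np.set_printoptions(precision=4,suppress=True)
T=dict(np.load('top0.npz'));S=dict(np.load('side0.npz'))
WT,WS=cloud(T),cloud(S)
v,u=np.mgrid[:384,:512]
print('side cam',-S['view'][:3,:3].T@S['view'][:3,3])
def near(W,c,r):return np.hypot(W[...,0]-c[0],W[...,1]-c[1])<r
m=near(WS,(.471,-.246),.05)&(WS[...,2]>.058)&(u<275)
c,n,k=plane(WS[m],8,.003);n*=np.sign(n[0]);print('screen plane',c,n,k.sum(),m.sum(),'yaw',np.degrees(np.arctan2(n[1],n[0])),'lean',np.degrees(np.arcsin(n[2])))
P=WS[m][k];y=np.cross([0,0,1],n);y/=np.linalg.norm(y);z=np.cross(n,y)
h=np.array([y,z])@P.T;print('roll rect',cv2.minAreaRect(h.T.astype(np.float32)),h.min(1),h.max(1),'ctr',c@y,c@z)
g=S['color'].max(-1)
q=P[S['color'].max(-1)[m][k]>90];print('bright on screen',len(q)); 
if len(q): hh=np.array([y,z])@q.T; print(cv2.minAreaRect(hh.T.astype(np.float32)),'world centre mid',((hh.max(1)+hh.min(1))/2))
# window
for nm,W,img,b in(('T',WT,T['color'],(78,205,135,235)),('S',WS,S['color'],(170,105,215,145))):
    d=(u>b[0])&(u<b[2])&(v>b[1])&(v<b[3])&near(W,(.476,.311),.055)&(W[...,2]>.05)
    P=W[d];c,n,k=plane(P,8,.003);n*=np.sign(n[2])
    P=P[k];b_=img.max(-1)[d][k]
    x=np.cross([-n[1],n[0],0],n);x/=np.linalg.norm(x);yy=np.cross(n,x)
    for thr in(70,120):
        Q=P[b_<thr];uv=np.c_[(Q-c)@x,(Q-c)@yy].astype(np.float32)
        r=cv2.minAreaRect(uv);print(nm,thr,n,len(Q),r,'centre',c+r[0][0]*x+r[0][1]*yy,'med',c+np.median(uv[:,0])*x+np.median(uv[:,1])*yy)
# tall things
for nm,W in(('T',WT),('S',WS)):
  m=(W[...,0]>.15)&(W[...,0]<.45)&(W[...,1]<-.05)&(W[...,1]>-.5)&(W[...,2]>.02)
  k,l,st,ce=cv2.connectedComponentsWithStats(m.astype(np.uint8))
  for i in range(1,k):
    if st[i,4]>60: Q=W[l==i];print(nm,st[i,4],Q.min(0),Q.max(0))
s=__import__('cell').robot.read_state();print(R.from_rotvec(s['orientation']).as_matrix(),s['gripper_width'],s['contact_force'])
```

```text
side cam [ 0.3218 -0.6715  0.7544]
screen plane [ 0.466  -0.2498  0.1175] [ 0.9813  0.1922 -0.0138] 863 1077 yaw 11.08353100986067 lean -0.7920143530523428
roll rect ((-0.3315598964691162, 0.11622703820466995), (0.1060955673456192, 0.07335063070058823), 88.76773834228516) [-0.3684  0.0637] [-0.2939  0.1699] ctr -0.33470646881278826 0.12311964488677554
bright on screen 35
((-0.297010213136673, 0.11710022389888763), (0.09508652240037918, 0.004176639951765537), 88.68743896484375) world centre mid [-0.296   0.1171]
T 70 [ 0.7607 -0.0311  0.6484] 200 ((0.0065303947776556015, -0.003932137042284012), (0.0664186105132103, 0.07716408371925354), 0.45089560747146606) centre [0.477  0.307  0.0909] med [0.4736 0.3089 0.095 ]
T 120 [ 0.7607 -0.0311  0.6484] 614 ((0.007745757699012756, -0.003335505723953247), (0.07168250530958176, 0.07830590009689331), 0.4806213676929474) centre [0.4778 0.3075 0.09  ] med [0.4755 0.3118 0.093 ]
S 70 [ 0.7058 -0.2409  0.6662] 14 ((0.005893034860491753, 0.03175204247236252), (0.060999155044555664, 0.01355493813753128), 5.251287460327148) centre [0.4776 0.3377 0.0904] med [0.4635 0.3394 0.1059]
S 120 [ 0.7058 -0.2409  0.6662] 121 ((0.012384742498397827, 0.00221450999379158), (0.07276768982410431, 0.08585822582244873), 6.3749871253967285) centre [0.4721 0.3083 0.0855] med [0.4785 0.3264 0.0854]
T 62 [ 0.4402 -0.2507  0.0225] [ 0.4499 -0.1993  0.0545]
T 1022 [ 0.31 -0.19  0.02] [ 0.4041 -0.1642  0.1985]
T 657 [ 0.248  -0.3152  0.0209] [ 0.318  -0.2413  0.1966]
S 6775 [ 0.2464 -0.3166  0.0201] [ 0.4028 -0.1634  0.1962]
S 211 [ 0.4391 -0.2622  0.0201] [ 0.45   -0.1971  0.0529]
[[ 0.9651  0.2618 -0.0006]
 [ 0.2618 -0.9651  0.0017]
 [-0.0001 -0.0017 -1.    ]] 0.08539194476152735 [-0.4612 -1.0681  0.485 ]
```

```bash
cat > d.py <<'E'
import numpy as np,sys
from scipy.spatial.transform import Rotation as R
from cell import robot
np.set_printoptions(precision=4,suppress=True)
Wc=np.array([.4768,.3117,.092]);n=np.array([.7655,-.0274,.6428]);n/=np.linalg.norm(n)
py=np.array([.0358,.9994,0]);py-=py@n*n;py/=np.linalg.norm(py)
RG=np.array([[-.1736,.9848,0],[.9848,.1736,0],[0,0,-1]]).T  # placeholder columns below
RG=np.c_[[-.1736,.9848,0],[.9848,.1736,0],[0,0,-1]]
RF=np.c_[py,n,np.cross(py,n)]
def to(p,Rt,s=None):
    s=s or robot.read_state();R0=R.from_rotvec(s['orientation']).as_matrix()
    return R0.T@(np.array(p)-s['position']),R.from_matrix(R0.T@Rt).as_rotvec()
if __name__=='__main__':
    s=robot.read_state();print(s['clock'],s['position'],s['q'],s['gripper_width'])
    print(np.linalg.det(RG),RF)
    print('above',*to([.471,-.246,.30],RG));print('grasp',*to([.471,-.246,.125],RG))
    print('final tcp',Wc+.095*n-.033*RF[:,2],*to(Wc+.095*n-.033*RF[:,2],RF))
E
python3 d.py
```

```text
0.1 [ 0.1699 -0.6269  0.2303] [ 1.3201  0.3218 -0.0701  1.4516  0.0226  1.3708 -0.0569] 0.08539194476152735
0.999968 [[ 0.0358  0.7655  0.6424]
 [ 0.9994 -0.0274 -0.023 ]
 [-0.      0.6428 -0.766 ]]
above [ 0.3903 -0.2889 -0.0692] [-0.0015 -0.0012 -1.4804]
grasp [ 0.3903 -0.2886  0.1058] [-0.0015 -0.0012 -1.4804]
final tcp [0.5283 0.3099 0.1783] [ 0.5911 -0.8102  0.0533] [-0.6018  0.4414 -1.2158]
```

>>> {"api": "step_arm", "payload": {
  "plan": [
    {"dp": [0.01, -0.01, -0.015], "delta_rot": [0, 0, -0.05]},
    {"dp": [0.03, -0.02, -0.03], "delta_rot": [0, 0, -0.14]},
    {"dp": [0.06, -0.045, -0.045], "delta_rot": [0, 0, -0.24]},
    {"dp": [0.09, -0.07, -0.06], "delta_rot": [0, 0, -0.34]},
    {"dp": [0.12, -0.09, -0.07], "delta_rot": [0, 0, -0.45]},
    {"dp": [0.15, -0.11, -0.07], "delta_rot": [0, 0, -0.56]},
    {"dp": [0.18, -0.135, -0.07], "delta_rot": [0, 0, -0.67]},
    {"dp": [0.21, -0.155, -0.07], "delta_rot": [0, 0, -0.78]},
    {"dp": [0.235, -0.175, -0.07], "delta_rot": [0, 0, -0.87]},
    {"dp": [0.25, -0.185, -0.07], "delta_rot": [0, 0, -0.94]}
  ],
  "gripper": 0.055
}}

```text
clock: 0.93
position: [0.3657, -0.3791, 0.3013]
orientation: [-2.579, -1.792, -0.002]
contact_force: [0.0, 0.6, 0.1]
gripper_width: 0.0548
finger_force: 0.0
```

```bash
python3 d.py
```

```text
0.9333 [ 0.3657 -0.3791  0.3013] [ 1.0925  0.0481 -0.3502  1.6337  0.0152  1.463   0.3848] 0.05481489153450278
0.999968 [[ 0.0358  0.7655  0.6424]
 [ 0.9994 -0.0274 -0.023 ]
 [-0.      0.6428 -0.766 ]]
above [0.1614 0.0523 0.0015] [ 0.0005 -0.0013 -0.5307]
grasp [0.1612 0.0522 0.1765] [ 0.0005 -0.0013 -0.5307]
final tcp [0.5283 0.3099 0.1783] [ 0.7022 -0.0879  0.1239] [-0.6917  0.1106 -0.3077]
```

>>> {"api": "step_arm", "payload": {
  "plan": [
    {"dp": [0.01, 0.003, 0], "delta_rot": [0, 0, -0.03]},
    {"dp": [0.03, 0.01, 0], "delta_rot": [0, 0, -0.1]},
    {"dp": [0.055, 0.018, 0], "delta_rot": [0, 0, -0.18]},
    {"dp": [0.08, 0.026, 0], "delta_rot": [0, 0, -0.27]},
    {"dp": [0.105, 0.034, 0], "delta_rot": [0, 0, -0.36]},
    {"dp": [0.13, 0.042, 0], "delta_rot": [0, 0, -0.44]},
    {"dp": [0.15, 0.048, 0], "delta_rot": [0, 0, -0.5]},
    {"dp": [0.1614, 0.0523, 0], "delta_rot": [0.0005, -0.0013, -0.5307]},
    {"dp": [0.1614, 0.0523, 0], "delta_rot": [0.0005, -0.0013, -0.5307]},
    {"dp": [0.1614, 0.0523, 0], "delta_rot": [0.0005, -0.0013, -0.5307]}
  ]
}}

```text
clock: 1.77
position: [0.4692, -0.2522, 0.3011]
orientation: [-2.033, -2.395, 0.004]
contact_force: [-0.1, 0.2, 0.1]
gripper_width: 0.0551
finger_force: 0.0
```

```bash
python3 d.py
```

```text
1.7667 [ 0.4692 -0.2522  0.3011] [ 0.9281  0.0708 -0.5104  1.616   0.037   1.4645  0.5781] 0.05512624907227054
0.999968 [[ 0.0358  0.7655  0.6424]
 [ 0.9994 -0.0274 -0.023 ]
 [-0.      0.6428 -0.766 ]]
above [0.0058 0.0028 0.0011] [-0.0018  0.0015 -0.0113]
grasp [0.0061 0.0031 0.1761] [-0.0018  0.0015 -0.0113]
final tcp [0.5283 0.3099 0.1783] [0.5452 0.1499 0.1216] [-0.6975 -0.0678  0.1914]
```

>>> {"api": "step_arm", "payload": {
  "plan": [
    {"dp": [0.006, 0.003, 0.01], "delta_rot": [-0.0018, 0.0015, -0.0113]},
    {"dp": [0.006, 0.003, 0.03], "delta_rot": [-0.0018, 0.0015, -0.0113]},
    {"dp": [0.006, 0.003, 0.055], "delta_rot": [-0.0018, 0.0015, -0.0113]},
    {"dp": [0.006, 0.003, 0.075], "delta_rot": [-0.0018, 0.0015, -0.0113]},
    {"dp": [0.006, 0.003, 0.09], "delta_rot": [-0.0018, 0.0015, -0.0113]},
    {"dp": [0.006, 0.003, 0.1], "delta_rot": [-0.0018, 0.0015, -0.0113]},
    {"dp": [0.006, 0.003, 0.1], "delta_rot": [-0.0018, 0.0015, -0.0113]},
    {"dp": [0.006, 0.003, 0.1], "delta_rot": [-0.0018, 0.0015, -0.0113]},
    {"dp": [0.006, 0.003, 0.1], "delta_rot": [-0.0018, 0.0015, -0.0113]},
    {"dp": [0.006, 0.003, 0.1], "delta_rot": [-0.0018, 0.0015, -0.0113]}
  ]
}}

```text
clock: 2.6
position: [0.4721, -0.2456, 0.2025]
orientation: [2.016, 2.406, 0.002]
contact_force: [-0.9, -0.9, -0.8]
gripper_width: 0.0545
finger_force: 0.0
```

```bash
python3 d.py
python3 - <<'E'
from cell import cams
import cv2
for n in('side',):
    c=cams.camera(n);cv2.imwrite(f'pics/{n}1.png',c['color'][:,:,::-1])
E
```

```text
2.6 [ 0.4721 -0.2456  0.2025] [ 0.917   0.1156 -0.5198  1.7698  0.0597  1.2691  0.558 ] 0.05451839045025536
0.999968 [[ 0.0358  0.7655  0.6424]
 [ 0.9994 -0.0274 -0.023 ]
 [-0.      0.6428 -0.766 ]]
above [-0.0003 -0.0009 -0.0975] [0.0025 0.0012 0.0011]
grasp [-0.0001 -0.0013  0.0775] [0.0025 0.0012 0.0011]
final tcp [0.5283 0.3099 0.1783] [0.5372 0.1523 0.0239] [-0.6929 -0.0729  0.203 ]
```

View pics/side1.png

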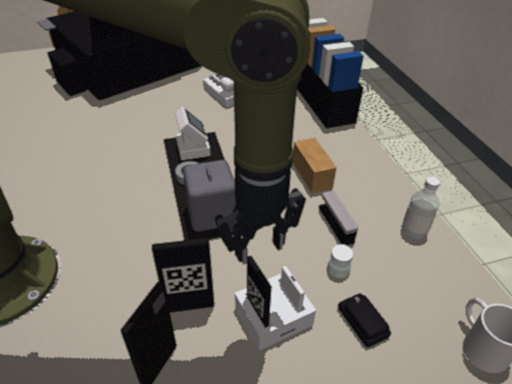

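The open fingers, at (240,235) and (283,238), straddle the phone's top edge at (258,265). I'll go down and close.

>>> {"api": "step_arm", "payload": {
  "plan": [
    {"dp": [0, -0.001, 0.01], "delta_rot": [0.0025, 0.001, 0.001]},
    {"dp": [0, -0.001, 0.025], "delta_rot": [0.0025, 0.001, 0.001]},
    {"dp": [0, -0.001, 0.04], "delta_rot": [0.0025, 0.001, 0.001]},
    {"dp": [0, -0.001, 0.055], "delta_rot": [0.0025, 0.001, 0.001]},
    {"dp": [0, -0.001, 0.067], "delta_rot": [0.0025, 0.001, 0.001]},
    {"dp": [0, -0.001, 0.075], "delta_rot": [0.0025, 0.001, 0.001]},
    {"dp": [0, -0.001, 0.0775], "delta_rot": [0.0025, 0.001, 0.001]},
    {"dp": [0, -0.001, 0.0775], "delta_rot": [0.0025, 0.001, 0.001]},
    {"dp": [0, -0.001, 0.0775], "delta_rot": [0.0025, 0.001, 0.001]},
    {"dp": [0, -0.001, 0.0775], "delta_rot": [0.0025, 0.001, 0.001]}
  ]
}}

```text
clock: 3.48
position: [0.4712, -0.2455, 0.1247]
orientation: [-2.019, -2.407, 0.0]
contact_force: [0.2, 0.5, -0.2]
gripper_width: 0.0549
finger_force: 0.0
```

>>> {"api": "step_arm", "payload": {
  "plan": [
    {"dp": [0, 0, 0], "delta_rot": [0, 0, 0]},
    {"dp": [0, 0, 0], "delta_rot": [0, 0, 0]},
    {"dp": [0, 0, 0], "delta_rot": [0, 0, 0]},
    {"dp": [0, 0, 0], "delta_rot": [0, 0, 0]},
    {"dp": [0, 0, 0], "delta_rot": [0, 0, 0]},
    {"dp": [0, 0, 0], "delta_rot": [0, 0, 0]},
    {"dp": [0, 0, 0], "delta_rot": [0, 0, 0]},
    {"dp": [0, 0, 0], "delta_rot": [0, 0, 0]},
    {"dp": [0, 0, 0], "delta_rot": [0, 0, 0]},
    {"dp": [0, 0, 0], "delta_rot": [0, 0, 0]}
  ],
  "gripper": 0
}}

```text
clock: 4.32
position: [0.4709, -0.2454, 0.1242]
orientation: [-2.018, -2.406, 0.0]
contact_force: [-0.1, 0.9, 5.1]
gripper_width: 0.0093
finger_force: 59.0
```

```bash
python3 d.py
```

```text
4.3167 [ 0.4709 -0.2454  0.1242] [ 0.9032  0.187  -0.5175  1.8618  0.1022  1.12    0.5235] 0.009334695157459705
0.999968 [[ 0.0358  0.7655  0.6424]
 [ 0.9994 -0.0274 -0.023 ]
 [-0.      0.6428 -0.766 ]]
above [-0.0005 -0.0002 -0.1758] [-0.0009 -0.0007  0.0006]
grasp [-0.0006 -0.     -0.0008] [-0.0009 -0.0007  0.0006]
final tcp [0.5283 0.3099 0.1783] [ 0.5368  0.1532 -0.0539] [-0.6965 -0.0742  0.202 ]
```

>>> {"api": "step_arm", "payload": {
  "plan": [
    {"dp": [0, 0, -0.005], "delta_rot": [0, 0, 0]},
    {"dp": [0, 0, -0.015], "delta_rot": [0, 0, 0]},
    {"dp": [0, 0, -0.03], "delta_rot": [0, 0, 0]},
    {"dp": [0, 0, -0.05], "delta_rot": [0, 0, 0]},
    {"dp": [0, 0, -0.075], "delta_rot": [0, 0, 0]},
    {"dp": [0, 0, -0.1], "delta_rot": [0, 0, 0]},
    {"dp": [0, 0, -0.125], "delta_rot": [0, 0, 0]},
    {"dp": [0, 0, -0.15], "delta_rot": [0, 0, 0]},
    {"dp": [0, 0, -0.165], "delta_rot": [0, 0, 0]},
    {"dp": [0, 0, -0.175], "delta_rot": [0, 0, 0]}
  ]
}}

```text
clock: 5.15
position: [0.471, -0.2455, 0.3011]
orientation: [-2.019, -2.407, 0.001]
contact_force: [0.3, 0.5, -1.5]
gripper_width: 0.0096
finger_force: 58.8
```

```bash
python3 d.py
python3 - <<'E'
from cell import cams
import cv2
for n in('side',):
    c=cams.camera(n);cv2.imwrite(f'pics/{n}2.png',c['color'][:,:,::-1])
E
```

```text
5.15 [ 0.471  -0.2455  0.3011] [ 0.9246  0.0673 -0.5174  1.6194  0.0338  1.4639  0.5796] 0.009601601837255181
0.999968 [[ 0.0358  0.7655  0.6424]
 [ 0.9994 -0.0274 -0.023 ]
 [-0.      0.6428 -0.766 ]]
above [-0.0005 -0.0001  0.0011] [-0.0004  0.0002  0.0006]
grasp [-0.0005 -0.      0.1761] [-0.0004  0.0002  0.0006]
final tcp [0.5283 0.3099 0.1783] [0.5369 0.1532 0.1226] [-0.6959 -0.0734  0.2023]
```

View pics/side2.png

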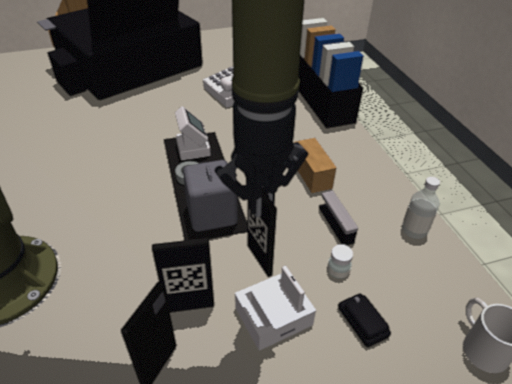

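The phone is out of the slot and held firmly, at (262,232). Now I'll carry it over the hood while tilting it.

>>> {"api": "step_arm", "payload": {
  "plan": [
    {"dp": [0.006, 0.003, -0.003], "delta_rot": [-0.01, -0.001, 0.003]},
    {"dp": [0.02, 0.01, -0.01], "delta_rot": [-0.03, -0.003, 0.009]},
    {"dp": [0.045, 0.022, -0.018], "delta_rot": [-0.07, -0.007, 0.02]},
    {"dp": [0.075, 0.037, -0.025], "delta_rot": [-0.11, -0.012, 0.032]},
    {"dp": [0.105, 0.053, -0.03], "delta_rot": [-0.15, -0.016, 0.044]},
    {"dp": [0.135, 0.068, -0.03], "delta_rot": [-0.19, -0.02, 0.055]},
    {"dp": [0.165, 0.083, -0.03], "delta_rot": [-0.24, -0.025, 0.07]},
    {"dp": [0.195, 0.098, -0.03], "delta_rot": [-0.28, -0.03, 0.081]},
    {"dp": [0.225, 0.112, -0.03], "delta_rot": [-0.32, -0.034, 0.093]},
    {"dp": [0.255, 0.126, -0.03], "delta_rot": [-0.35, -0.037, 0.102]}
  ]
}}

```text
clock: 6.03
position: [0.5491, 0.031, 0.3273]
orientation: [1.955, 2.101, 0.354]
contact_force: [0.6, -0.7, -2.9]
gripper_width: 0.0089
finger_force: 58.8
```

```bash
cat >> d.py <<'E'
    F=Wc+.095*n-.033*RF[:,2]
    print('pre',F+.1*n,*to(F+.1*n,RF))
E
python3 d.py
```

```text
6.0333 [0.5491 0.031  0.3273] [ 0.7697 -0.2216 -0.7526  1.8165 -0.1757  1.1403  0.12  ] 0.008870329850819878
0.999968 [[ 0.0358  0.7655  0.6424]
 [ 0.9994 -0.0274 -0.023 ]
 [-0.      0.6428 -0.766 ]]
above [-0.2704 -0.1021 -0.0032] [ 0.3479  0.035  -0.1015]
grasp [-0.2675 -0.1619  0.1612] [ 0.3479  0.035  -0.1015]
final tcp [0.5283 0.3099 0.1783] [ 0.2821 -0.0508  0.135 ] [-0.3479 -0.0381  0.0996]
pre [0.6049 0.3071 0.2426] [0.273  0.0427 0.1008] [-0.3479 -0.0381  0.0996]
```

>>> {"api": "step_arm", "payload": {
  "plan": [
    {"dp": [0.01, 0.002, 0.002], "delta_rot": [-0.01, -0.001, 0.003]},
    {"dp": [0.025, 0.005, 0.006], "delta_rot": [-0.03, -0.003, 0.009]},
    {"dp": [0.045, 0.008, 0.012], "delta_rot": [-0.05, -0.006, 0.015]},
    {"dp": [0.065, 0.011, 0.018], "delta_rot": [-0.075, -0.008, 0.021]},
    {"dp": [0.085, 0.014, 0.025], "delta_rot": [-0.1, -0.011, 0.029]},
    {"dp": [0.105, 0.017, 0.032], "delta_rot": [-0.125, -0.014, 0.036]},
    {"dp": [0.12, 0.019, 0.038], "delta_rot": [-0.15, -0.016, 0.043]},
    {"dp": [0.135, 0.021, 0.043], "delta_rot": [-0.17, -0.018, 0.049]},
    {"dp": [0.14, 0.022, 0.045], "delta_rot": [-0.175, -0.019, 0.05]},
    {"dp": [0.14, 0.022, 0.045], "delta_rot": [-0.175, -0.019, 0.05]}
  ]
}}

```text
clock: 6.87
position: [0.5752, 0.1714, 0.29]
orientation: [1.902, 1.946, 0.506]
contact_force: [0.8, 0.4, -1.9]
gripper_width: 0.0096
finger_force: 58.8
```

```bash
python3 d.py
```

```text
6.8667 [0.5752 0.1714 0.29  ] [ 0.742  -0.2524 -1.0326  1.9092 -0.0658  0.8641 -0.279 ] 0.009569949207072388
0.999968 [[ 0.0358  0.7655  0.6424]
 [ 0.9994 -0.0274 -0.023 ]
 [-0.      0.6428 -0.766 ]]
above [-0.4154 -0.0951 -0.0595] [ 0.5204  0.0545 -0.1484]
grasp [-0.4129 -0.1824  0.0921] [ 0.5204  0.0545 -0.1484]
final tcp [0.5283 0.3099 0.1783] [ 0.1409 -0.0931  0.0729] [-0.1751 -0.0197  0.053 ]
pre [0.6049 0.3071 0.2426] [0.1358 0.0052 0.0554] [-0.1751 -0.0197  0.053 ]
```

>>> {"api": "step_arm", "payload": {
  "plan": [
    {"dp": [0.006, -0.001, 0.002], "delta_rot": [-0.008, -0.001, 0.002]},
    {"dp": [0.014, -0.002, 0.006], "delta_rot": [-0.018, -0.002, 0.005]},
    {"dp": [0.024, -0.004, 0.01], "delta_rot": [-0.03, -0.003, 0.009]},
    {"dp": [0.034, -0.007, 0.015], "delta_rot": [-0.042, -0.005, 0.013]},
    {"dp": [0.044, -0.01, 0.02], "delta_rot": [-0.055, -0.006, 0.016]},
    {"dp": [0.054, -0.013, 0.025], "delta_rot": [-0.067, -0.008, 0.02]},
    {"dp": [0.062, -0.016, 0.029], "delta_rot": [-0.078, -0.009, 0.023]},
    {"dp": [0.068, -0.019, 0.031], "delta_rot": [-0.085, -0.01, 0.026]},
    {"dp": [0.07, -0.02, 0.032], "delta_rot": [-0.088, -0.01, 0.027]},
    {"dp": [0.07, -0.02, 0.032], "delta_rot": [-0.088, -0.01, 0.027]}
  ]
}}

```text
clock: 7.7
position: [0.5744, 0.2382, 0.2527]
orientation: [1.877, 1.857, 0.58]
contact_force: [-0.2, 0.4, -2.9]
gripper_width: 0.0093
finger_force: 58.9
```

```bash
python3 d.py
```

```text
7.7 [0.5744 0.2382 0.2527] [ 0.83   -0.2648 -1.285   1.9681  0.0715  0.7114 -0.568 ] 0.009269038609964501
0.999968 [[ 0.0358  0.7655  0.6424]
 [ 0.9994 -0.0274 -0.023 ]
 [-0.      0.6428 -0.766 ]]
above [-0.4859 -0.0543 -0.0915] [ 0.6106  0.065  -0.1794]
grasp [-0.4846 -0.155   0.0517] [ 0.6106  0.065  -0.1794]
final tcp [0.5283 0.3099 0.1783] [ 0.0716 -0.0809  0.0333] [-0.0849 -0.0077  0.0227]
pre [0.6049 0.3071 0.2426] [0.0693 0.0187 0.0248] [-0.0849 -0.0077  0.0227]
```

>>> {"api": "step_arm", "payload": {
  "plan": [
    {"dp": [0.003, -0.001, 0.001], "delta_rot": [-0.004, 0, 0.001]},
    {"dp": [0.006, -0.003, 0.002], "delta_rot": [-0.008, -0.001, 0.002]},
    {"dp": [0.01, -0.004, 0.004], "delta_rot": [-0.013, -0.001, 0.003]},
    {"dp": [0.014, -0.006, 0.006], "delta_rot": [-0.018, -0.002, 0.004]},
    {"dp": [0.018, -0.008, 0.008], "delta_rot": [-0.023, -0.002, 0.006]},
    {"dp": [0.022, -0.01, 0.01], "delta_rot": [-0.028, -0.003, 0.007]},
    {"dp": [0.026, -0.012, 0.012], "delta_rot": [-0.033, -0.003, 0.009]},
    {"dp": [0.03, -0.014, 0.014], "delta_rot": [-0.038, -0.004, 0.01]},
    {"dp": [0.034, -0.015, 0.015], "delta_rot": [-0.042, -0.004, 0.011]},
    {"dp": [0.035, -0.015, 0.015], "delta_rot": [-0.042, -0.004, 0.011]}
  ]
}}

```text
clock: 8.53
position: [0.5709, 0.2748, 0.2311]
orientation: [1.861, 1.822, 0.616]
contact_force: [-0.2, 0.8, -3.1]
gripper_width: 0.0093
finger_force: 58.9
```

```bash
python3 d.py
```

```text
8.5333 [0.5709 0.2748 0.2311] [ 0.7141 -0.0774 -1.3732  1.9882  0.5157  0.7146 -1.0155] 0.009290000357457097
0.999968 [[ 0.0358  0.7655  0.6424]
 [ 0.9994 -0.0274 -0.023 ]
 [-0.      0.6428 -0.766 ]]
above [-0.523  -0.0289 -0.1076] [ 0.652   0.0665 -0.1888]
grasp [-0.5226 -0.1354  0.0313] [ 0.652   0.0665 -0.1888]
final tcp [0.5283 0.3099 0.1783] [ 0.0343 -0.0664  0.0154] [-0.0438 -0.0068  0.0121]
pre [0.6049 0.3071 0.2426] [0.0331 0.0335 0.011 ] [-0.0438 -0.0068  0.0121]
```

>>> {"api": "step_arm", "payload": {
  "plan": [
    {"dp": [0.003, -0.002, 0.001], "delta_rot": [-0.004, -0.001, 0.001]},
    {"dp": [0.006, -0.005, 0.002], "delta_rot": [-0.008, -0.001, 0.002]},
    {"dp": [0.01, -0.008, 0.004], "delta_rot": [-0.013, -0.002, 0.003]},
    {"dp": [0.014, -0.012, 0.006], "delta_rot": [-0.018, -0.003, 0.005]},
    {"dp": [0.018, -0.016, 0.008], "delta_rot": [-0.023, -0.004, 0.006]},
    {"dp": [0.022, -0.02, 0.01], "delta_rot": [-0.028, -0.005, 0.008]},
    {"dp": [0.026, -0.024, 0.012], "delta_rot": [-0.034, -0.006, 0.009]},
    {"dp": [0.03, -0.029, 0.014], "delta_rot": [-0.04, -0.006, 0.011]},
    {"dp": [0.034, -0.034, 0.015], "delta_rot": [-0.044, -0.007, 0.012]},
    {"dp": [0.034, -0.036, 0.015], "delta_rot": [-0.044, -0.007, 0.012]}
  ]
}}

```text
clock: 9.37
position: [0.5521, 0.3089, 0.1972]
orientation: [1.845, 1.78, 0.647]
contact_force: [-0.7, 0.6, -1.8]
gripper_width: 0.0094
finger_force: 58.9
```

```bash
python3 d.py
python3 - <<'E'
from cell import cams
import cv2,numpy as np
for n in('side','top'):
    c=cams.camera(n);cv2.imwrite(f'pics/{n}3.png',c['color'][:,:,::-1]);np.savez(f'{n}3.npz',**c)
E
```

```text
9.3667 [0.5521 0.3089 0.1972] [ 0.4766  0.1156 -1.3459  2.0357  0.9352  0.8196 -1.454 ] 0.009374469624739975
0.999968 [[ 0.0358  0.7655  0.6424]
 [ 0.9994 -0.0274 -0.023 ]
 [-0.      0.6428 -0.766 ]]
above [-0.5575  0.0192 -0.1179] [ 0.6955  0.0738 -0.2017]
grasp [-0.5574 -0.0933  0.0162] [ 0.6955  0.0738 -0.2017]
final tcp [0.5283 0.3099 0.1783] [ 0.0001 -0.0303 -0.0009] [-0.      0.0004  0.0001]
pre [0.6049 0.3071 0.2426] [ 0.0001  0.0697 -0.0009] [-0.      0.0004  0.0001]
```

View pics/side3.png

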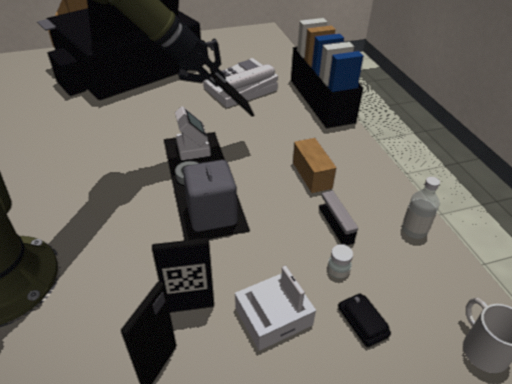

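View pics/top3.png

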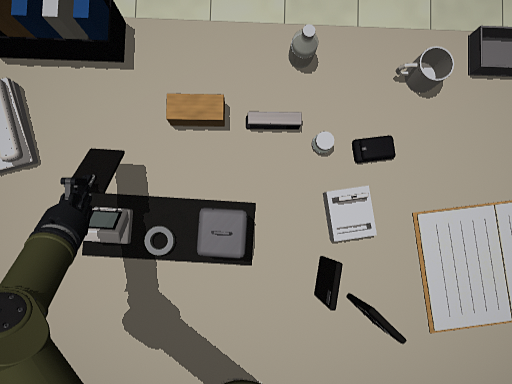

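The phone is in front of the left reader, top view about (97,170). The hood and bystanders have not moved. I'll measure the actual phone pose from its back face.

```bash
cat > m.py <<'E'
import sys
from h import *
from d import *
def meas(f):
    c=dict(np.load(f));W=cloud(c);s=robot.read_state()
    R0=R.from_rotvec(s['orientation']).as_matrix()
    L=(W-s['position'])@R0            # tool frame: x=phone y, y=phone x, z=-phone z
    m=(abs(L[...,0])<.05)&(abs(L[...,1])<.02)&(L[...,2]>.012)&(L[...,2]<.14)
    P=L[m];cc,nn,k=plane(P,8,.003);nn*=np.sign(nn[1]);P=P[k]
    r=cv2.minAreaRect(P[:,[0,2]].astype(np.float32))
    print(f,len(m[m]),k.sum(),'tool-frame n',nn,'c',cc,'rect',r,'zmax',np.percentile(P[:,2],[98,100]),'x',P[:,0].min(),P[:,0].max())
    for lo in(.03,.06,.09):
        q=P[(P[:,2]>lo)&(P[:,2]<lo+.02)];print('  x edges',lo,q[:,0].min(),q[:,0].max())
for f in sys.argv[1:]: meas(f)
E
python3 m.py top3.npz side3.npz
```

```text
top3.npz 963 938 tool-frame n [-0.0028  1.      0.0045] c [-0.0024  0.0038  0.0588] rect ((-0.0015057288110256195, 0.06290605664253235), (0.07470181584358215, 0.10163155198097229), 0.07547038048505783) zmax [0.1076 0.1137] x -0.03885108538975461 0.035908600412192265
  x edges 0.03 -0.03789189805720383 0.03424665462959531
  x edges 0.06 -0.03835835719805175 0.03463022214616259
  x edges 0.09 -0.038030711790262094 0.035291967029145326
side3.npz 301 225 tool-frame n [-0.0218  0.9998  0.0013] c [-0.0079  0.0024  0.0603] rect ((-0.0018580518662929535, 0.06079917401075363), (0.0946497917175293, 0.0768093541264534), 88.90440368652344) zmax [0.1065 0.1087] x -0.03963655598615899 0.036822243655139524
  x edges 0.03 -0.036410343929540886 0.031526150668641145
  x edges 0.06 -0.03869830309276802 0.036822243655139524
  x edges 0.09 -0.03963655598615899 0.03488403620199154
```

>>> {"api": "step_arm", "payload": {
  "plan": [
    {"dp": [0.0005, -0.003, 0], "delta_rot": [0, 0, 0]},
    {"dp": [0.001, -0.007, 0], "delta_rot": [0, 0, 0]},
    {"dp": [0.0015, -0.012, -0.0005], "delta_rot": [0, 0, 0]},
    {"dp": [0.0017, -0.017, -0.001], "delta_rot": [0, 0, 0]},
    {"dp": [0.0017, -0.022, -0.001], "delta_rot": [0, 0, 0]},
    {"dp": [0.0017, -0.026, -0.001], "delta_rot": [0, 0, 0]},
    {"dp": [0.0017, -0.0285, -0.001], "delta_rot": [0, 0, 0]},
    {"dp": [0.0017, -0.0295, -0.001], "delta_rot": [0, 0, 0]},
    {"dp": [0.0017, -0.0295, -0.001], "delta_rot": [0, 0, 0]},
    {"dp": [0.0017, -0.0295, -0.001], "delta_rot": [0, 0, 0]}
  ]
}}

```text
clock: 10.3
position: [0.5299, 0.3104, 0.1799]
orientation: [1.844, 1.777, 0.647]
contact_force: [0.2, -0.0, -2.3]
gripper_width: 0.0094
finger_force: 58.9
```

```bash
python3 d.py|grep -v above
python3 - <<'E'
from cell import cams
import cv2,numpy as np
for n in('side','top'):
    c=cams.camera(n);cv2.imwrite(f'pics/{n}4.png',c['color'][:,:,::-1]);np.savez(f'{n}4.npz',**c)
E
python3 m.py top4.npz; python3 -c "
from cell import robot
s=robot.read_state();print(s['dq'],s['contact_force'])"
```

```text
10.3 [0.5299 0.3104 0.1799] [ 0.4528  0.0871 -1.3464  2.0842  0.9404  0.8018 -1.5124] 0.009351680935369656
0.999968 [[ 0.0358  0.7655  0.6424]
 [ 0.9994 -0.0274 -0.023 ]
 [-0.      0.6428 -0.766 ]]
grasp [-0.5581 -0.0651  0.0183] [ 0.6972  0.076  -0.2027]
final tcp [0.5283 0.3099 0.1783] [-0.0006 -0.0022  0.0001] [ 0.0019  0.0026 -0.0002]
pre [0.6049 0.3071 0.2426] [-0.0005  0.0978  0.0003] [ 0.0019  0.0026 -0.0002]
top4.npz 976 949 tool-frame n [-0.0029  1.      0.0037] c [-0.003   0.0047  0.0588] rect ((-0.0020866990089416504, 0.062103282660245895), (0.07453656196594238, 0.10017223656177521), 0.24032804369926453) zmax [0.1083 0.1122] x -0.03947345266101953 0.0351988335621806
  x edges 0.03 -0.0392422973594342 0.03457697560455412
  x edges 0.06 -0.03886133418922545 0.033892056622024026
  x edges 0.09 -0.03947345266101953 0.03432919929990956
[ 0.0009088   0.00122447 -0.00072399  0.00100813 -0.0011671   0.00034879
 -0.00015539] [ 0.24599328  0.17487291 -2.1098624 ]
```

View pics/side4.png

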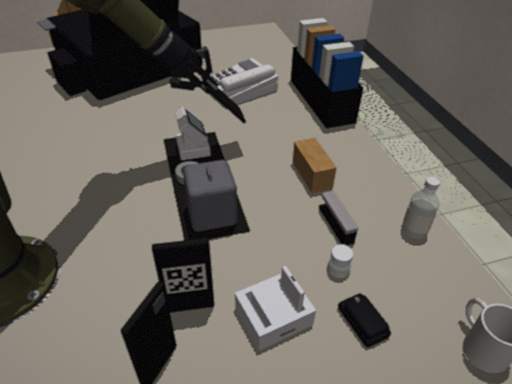

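The phone, about (228,95), faces the left window, parallel and centred to within 2 mm at about 91 mm. It is steady and touches nothing.

```bash
python3 -c "
from cell import ticket
print(ticket.job_done())"
```

```text
the job is handed in; nothing more can be done
None
```

I handed the job in with the phone held steady in front of the uncovered left reader: its code is parallel to the window, centred to within about 2 mm and about 91 mm away, at 10.3 s on the robot's clock; the judge's verdict was not shown.

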